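# Scan the sample can, then hold the mirror flap at 45 degrees

### The job

Turn the white sample can on the spot so that its orange mark squarely faces the red window of the scanner block, and let go of it, still standing there. Then raise the sprung mirror flap of the glass stage to 45 degrees and finish while still holding it steady there with the gripper: do not let go, or it springs shut. Leave the ring gauge, gauge block and ball standard where they are.

Things in the scene. Friction and masses are not known exactly. Their poses are not given: they have to be found in the camera images.
- can_center (a point): Centre of the loose white can with a blue band at its top: upright cylinder, 44 mm in diameter, 85 mm tall, about 0.2 kg. On its axis, half-way up (42.5 mm above its foot). x points from the axis through the orange mark, a 12 mm wide upright strip on its side; an orange bar on its top runs from the middle to the mark. z up. It stands 95 mm in front of the scanner window, on a 6 mm plate.
- can: The same can; origin at the centre of its foot, axes as for point can_center.
- scanner: Fixed scanner, left or right of the robot: dark base plate 220 x 100 x 6 mm (x, y, z) and on it a white block 55 x 75 x 75 mm (x from +30 to +85 mm, top 81 mm above the bench). Origin at the centre of the plate's underside; x points from the can to the block, z up. The can stands on the plate at x = -65 mm, y = 0.
- scanner_window (a point): Centre of the scanner block's red window, on the block's face that looks to the can, 50 mm above the bench. Axes as body scanner.
- stage: Fixed aluminium housing 240 x 240 x 90 mm, on the other side from the scanner; its open well with a glass floor is closed by the mirror flap. Origin: centre of its underside; x points from the hinge (robot's side) to the flap's free edge, y along the hinge, z up. A thin steel quadrant, 55 mm radius about the hinge line, stands beside the flap at y = +102 mm; its orange pointer shows 45 degrees.
- flap (a joint): Angle of the mirror flap in rad: 0 shut (flat on the deck), growing as its free edge rises; 0.785 is 45 degrees; stop at 1.4. Its weight and a spring push it shut at every angle: about 2 to 4 N at the grip is needed to raise it.
- stage_hinge (a point): Middle of the flap's hinge line, 95 mm from the stage's origin towards -x, 91 mm above the bench. Axes as body stage; the flap turns about the y axis.
- flap_edge (a point): Middle of the free edge of the flap, underside. The flap is a grey plate 185 x 165 x 6 mm, mirror beneath, about 0.3 kg. x along the plate to the free edge, y along the hinge, z out of its upper face, where the grip stands. The edge is 190 mm from the hinge line; the plate starts 5 mm from it.
- flap_grip (a point): Point to grasp on the flap's black upright grip, a block 24 x 16 x 50 mm (x, y, z) with an orange stripe near its top, fixed on the plate 165 mm from the hinge line. The point is on its centre line, 38 mm from the plate's underside (32 mm above the plate, 18 mm below the grip's top). Axes as point flap_edge. It can be pinched across its 16 mm width, along y.
- ring_gauge: Bystander: loose steel ring, 50 mm outside, 28 mm bore, 18 mm high, lying flat on the bench beyond the work. Origin under its centre. Leave alone.
- gauge_block: Bystander: loose dark steel block 35 x 20 x 30 mm on the bench beyond the work. Origin under its centre. Leave alone.
- ball_standard: Bystander: loose brass ball on a foot, 40 mm in diameter, 57 mm tall, on the bench beside the scanner's plate, 110 mm to the scanner's -y side of the can. Origin under its centre. Leave alone.
Things that resemble listed ones, but are neither listed nor needed, are in the scene too. Of the things shaped like the can, the white one is meant. Leave any purple look-alike of the scanner alone.

How it is judged (in metres and radians):
On the way, in this order (a step that is already met when the one before it is completed fails the run):
1. the can stands upright in its place, let go, its mark facing the scanner window, with the flap still shut (x of scanner_window in the frame of can_center above 0.05 m and y of scanner_window in the frame of can_center between -0.02 and 0.02 m and angle between can_center's own z axis and vertical below 0.1 rad and distance of can_center from where it was at the start of the episode below 0.025 m and contact force between the fingers and can below 0.05 N and value of joint flap below 0.05 rad and linear speed of can below 0.02 m/s), for 0.3 s.
2. the gripper holds the flap at 45 degrees (value of joint flap between 0.7154 and 0.8554 rad and contact force between the fingers and flap above 0.5 N), for 0.3 s.
At the end, for the whole second after the job is handed in: Still held by the fingers, the flap is at rest within 4 degrees of 45, propped by nothing else. The can stands upright within 25 mm of its start, not touched by the fingers, and the scanner window's centre lies within 20 mm of the line from the can's axis through its mark (about 12 degrees) (all of step 2 and x of scanner_window in the frame of can_center above 0.05 m and y of scanner_window in the frame of can_center between -0.02 and 0.02 m and angle between can_center's own z axis and vertical below 0.1 rad and distance of can_center from where it was at the start of the episode below 0.025 m and contact force between each of the fingers, flap and can below 0.05 N and velocity of joint flap between -0.05 and 0.05 rad/s and contact force between flap and ring_gauge below 0.05 N and contact force between flap and gauge_block below 0.05 N and contact force between flap and ball_standard below 0.05 N); the arm keeps its last pose, push and grip.
It fails at once if a bystander was moved more than 20 mm (distance of any of ring_gauge, gauge_block, ball_standard from where it was at the start of the episode above 0.02 m).
It fails at once if the can was tipped over (angle between can_center's own z axis and vertical above 0.6 rad).
It also fails if it takes over 58 s, if anything falls off the work surface, if the arm or the gripper's body presses on something with over 40 N, if the wrist force passes 120 N, or if a joint passes its speed limit or range.

### The arm

A 6-joint arm with a two-finger parallel gripper is mounted at the origin on the work surface. World frame = base frame: x ahead of the robot, y to its left, z up, the work surface at z = 0. Lengths are in m, angles in degrees, forces in N, time in s.
With the tool pointing down it reaches from about 0.4 to 0.825 m from the base axis. Payload 7 kg.
Tool frame: the origin (TCP) lies midway between the tips of the shut fingers; the grasp point (between the pads) lies 19 mm behind it (ctrl.hold_point_z is the distance from the TCP to the grasp point, in m); z points along the fingers, x is the direction in which the jaws open and shut, and the axes are right-handed (so a half turn about z gives the same grasp; the last joint's range is limited). The gripper opens to 88 mm and grips with 3 to 60 N. Pads are 19 mm wide; open, the fingers measure 130 mm over their backs; the gripper's body (78 mm by 193 mm) begins 47 mm behind the grasp point.
Start: joints at [92.825, 20.546, 0.682, 0, -70.136, -16.507], TCP at [0.16, 0.656, 0.227] pointing down, gripper open.
Joint ranges: [-176.03, 176.03], [-82.01, 121.73], [-58.28, 71.71], [-173.87, 95.51], [-174.79, -0.11], [-173.66, 173.66]. Speed limits (degrees/s): [136.94, 136.94, 172.46, 180, 180, 180].

### API

Orientations are given as [roll, pitch, yaw] about the fixed x, y, z axes, in that order (R = Rz(yaw) Ry(pitch) Rx(roll)).
In Python, from plant import ctrl gives the robot as it stands.
- The arm moves only by the tool apply_moves, never from a script. Its argument "motion" is a list of rows, each a list of 2 entries, a list of its own where there are three numbers: the shift along the world's x, y, z in cm, then the turn about the world's z in degrees. In form: [[[tx, ty, tz], roll], ...]. A call has 1 to 10 rows; each row is the pose to reach, as a shift and turn from the pose commanded when the call began; what a row does not reach only later rows make up. A row lasts 1/10 s, in which the tool goes at most 50 mm and 8.59 degrees, less where a joint would pass 70% of its speed; a pose out of reach is approached as far as the arm can. A call with a gripper value outside its range is refused whole. "hand" is the finger opening in cm, from 0 to 8.76, set as the call begins (left out, the last holds). The fingers move at their own pace and stop on an object; the grip force is fixed at half the most. Time passes only in rows, so rows that repeat a pose let the fingers close. It gives the time, the measured TCP pose, the force and the opening at its end, in the units of the state.
- ctrl.get_obs(): the state, without advancing time (a new reading comes with each control period).
- ctrl.snapshot(name): name is "scene" or "top" or "wrist"; returns (picture, depth): 400x640x3 uint8, blue, green, red; 400x640 float32, m along the optical axis (not along the pixel's ray), 0 where there is no reading.
- ctrl.camera_model(name): a dict with "fx", "fy", "cx", "cy" (pixels), "k1" (the pictures are not rectified: a ray, as slopes to the right and down, at radius r is drawn at 1 + k1 r^2 times it, then the intrinsics apply), "cam_to_world" (4x4, takes a point from camera to world coordinates); the wrist camera has in their place "tool_from_camera" (4x4, takes a point from camera to tool coordinates, whose origin is the TCP and whose axes are the tool frame's). Camera axes: x right, y down, z forward; pixel columns grow to the right and rows downward; lengths in m; the calibration is good to about 2 mm. A picture is of the moment at which its call begins: read the wrist's pose just before it. camera_model takes no time and is no camera call.
- ctrl.close_job(): hands the job in, once; it reports no verdict.
The state is a dict: "clock": time; "joint_pos": joint angles; "qvel": joint speeds; "tau": joint torques, N m; "tool_pos": TCP position; "orientation": TCP orientation; "force": force on the tool from outside, world axes, zero at the start; "moment": the same for the moment, N m; "opening": finger opening in m.
Only numpy, scipy, OpenCV 4.12 (cv2) and the standard library are available. Lean on these libraries where they do the work, as an engineer would, in place of code of your own. Each camera call takes 0.05 s, during which the arm holds its last target.

## Working session

There is one attempt and no reset: what is moved stays moved. The work goes in short steps, Python scripts to look and compute and a tool call to move; the robot and the scene stay as the last step left them, time stands still between calls to the robot, and variables do not carry over. Pictures are saved under pics/ and viewed, and the job is handed in when it is done.

Besides the shell and the picture viewer there is one more tool, called as name(argument=value, ...), one argument or row to a line, values as JSON. apply_moves: Moves the arm, as the interface text tells. Its arguments: {"type":"object","properties":{"motion":{"type":"array"},"hand":{"type":"number"}},"required":["motion"]}

```bash
mkdir -p pics; ls; cat > h.py <<'E'
import numpy as np, cv2
from plant import ctrl
def ray(m,u,v):
    x=(u-m['cx'])/m['fx'];y=(v-m['cy'])/m['fy'];a,b=x,y
    for _ in range(20):
        s=1+m['k1']*(a*a+b*b);a,b=x/s,y/s
    return np.array([a,b,1.])
def pt(m,d,u,v,T=None):
    T=m['cam_to_world'] if T is None else T
    T=np.array(T);return T[:3,:3]@(ray(m,u,v)*d)+T[:3,3]
def onz(m,u,v,z,T=None):
    T=np.array(m['cam_to_world'] if T is None else T)
    r=T[:3,:3]@ray(m,u,v);return T[:3,3]+r*(z-T[2,3])/r[2]
E
python3 - <<'E'
from h import *
for n in('scene','top'):
    p,d=ctrl.snapshot(n);cv2.imwrite(f'pics/{n}0.png',p);np.save(f'{n}0.npy',d)
    print(ctrl.camera_model(n))
print(ctrl.get_obs())
E
```

```text
pics
{'fx': 408.3099929258275, 'fy': 408.3099929258275, 'cx': 315.8981523510607, 'cy': 200.2700248747446, 'k1': -0.04523746662980982, 'cam_to_world': array([[-0.65850088,  0.50365416, -0.55920397,  1.11795147],
       [ 0.75253441,  0.44884104, -0.4819063 ,  0.40498105],
       [ 0.00827958, -0.73815595, -0.6745793 ,  0.7680839 ],
       [ 0.        ,  0.        ,  0.        ,  1.        ]])}
{'fx': 451.537252670253, 'fy': 451.537252670253, 'cx': 311.8617993634015, 'cy': 208.2939607374959, 'k1': 0.02983591884481203, 'cam_to_world': array([[ 0.02318153, -0.99381547,  0.10859759,  0.47542701],
       [-0.99955233, -0.02509539, -0.01628983, -0.06305048],
       [ 0.01891438, -0.10817135, -0.99395232,  1.08013407],
       [ 0.        ,  0.        ,  0.        ,  1.        ]])}
{'clock': 0.1, 'joint_pos': array([ 9.28252564e+01,  2.05888021e+01,  6.39550249e-01, -1.83637650e-02,
       -7.01374632e+01, -1.65061337e+01]), 'qvel': array([-0.07866214, -0.02037859,  0.1684786 ,  0.02947622, -0.03456914,
        0.00721343]), 'tau': array([-1.60084932e-03, -5.84162664e+01,  2.93750632e+01,  7.01546788e+00,
        1.00995332e-02, -4.62862806e-05]), 'tool_pos': array([0.15957487, 0.65540862, 0.22570182]), 'orientation': array([-1.79991913e+02, -8.80467282e-02, -1.03687136e+02]), 'force': array([-0.37436107,  1.49327117,  0.75985965]), 'moment': array([1.25405493e-03, 2.88622906e-02, 9.12661421e-05]), 'opening': 0.08795843768819803}
```

View pics/scene0.png

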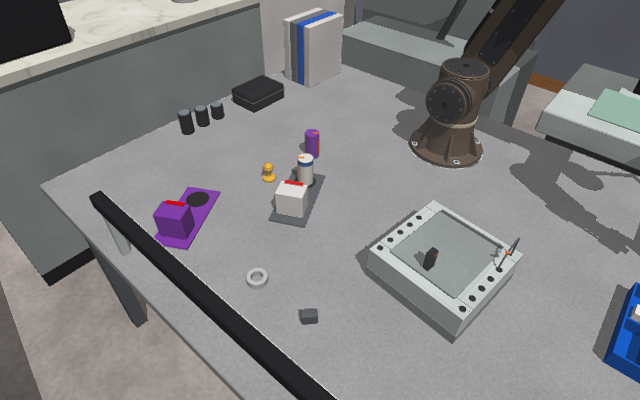

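View pics/top0.png

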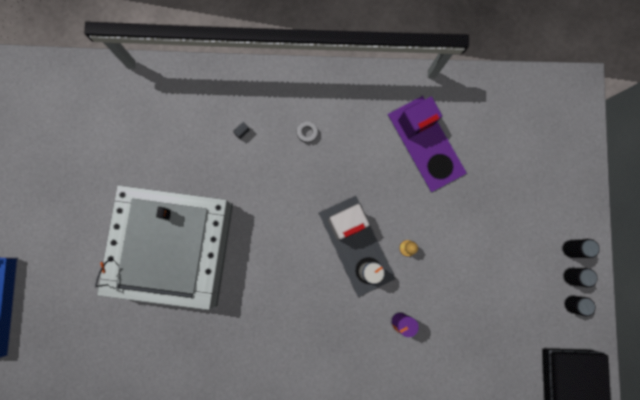

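The candidates are the white can with a blue band at top(372,272) / scene(306,165), the purple can at top(406,325) / scene(313,143), and the dark cups at top(585,250-305). I choose the white can in front of the white scanner block. The purple scanner look-alike is at top(425,115). Next, close crops.

```bash
python3 - <<'E'
import cv2,numpy as np
t=cv2.imread('pics/top0.png');s=cv2.imread('pics/scene0.png')
cv2.imwrite('pics/c1.png',cv2.resize(t[190:305,310:430],(720,690),interpolation=cv2.INTER_CUBIC)[:600])
cv2.imwrite('pics/c2.png',cv2.resize(t[180:320,90:240],None,fx=4,fy=4,interpolation=cv2.INTER_CUBIC))
cv2.imwrite('pics/c3.png',cv2.resize(s[140:230,260:340],None,fx=6,fy=6,interpolation=cv2.INTER_CUBIC))
E
```

```text
(no output)
```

View pics/c1.png

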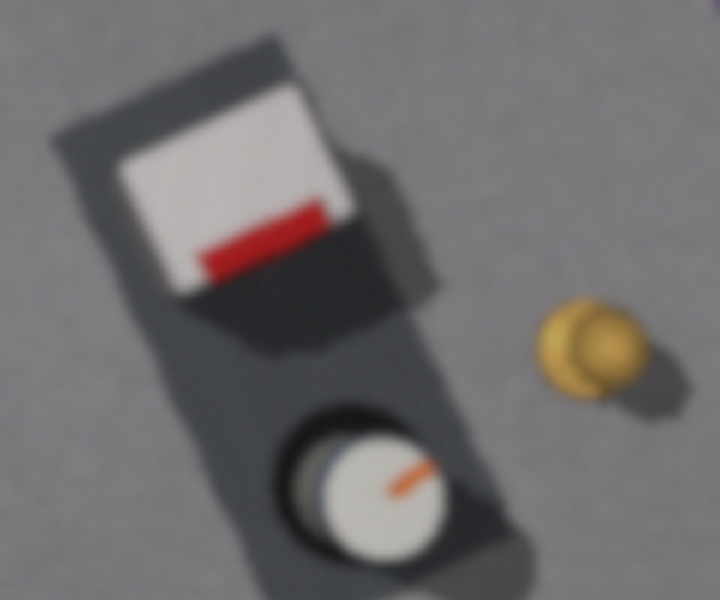

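View pics/c2.png

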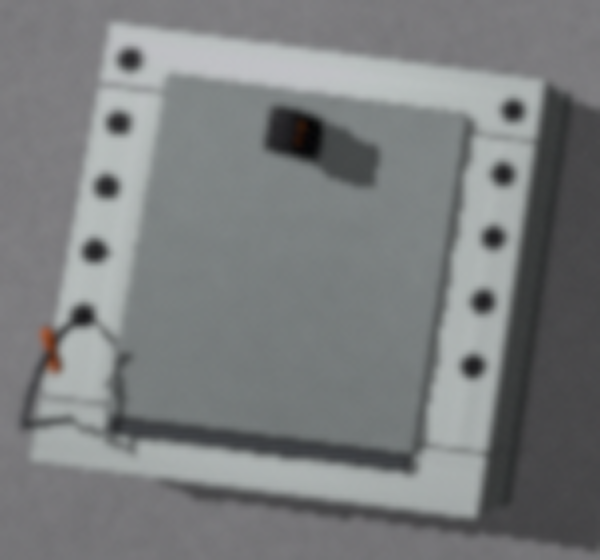

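View pics/c3.png

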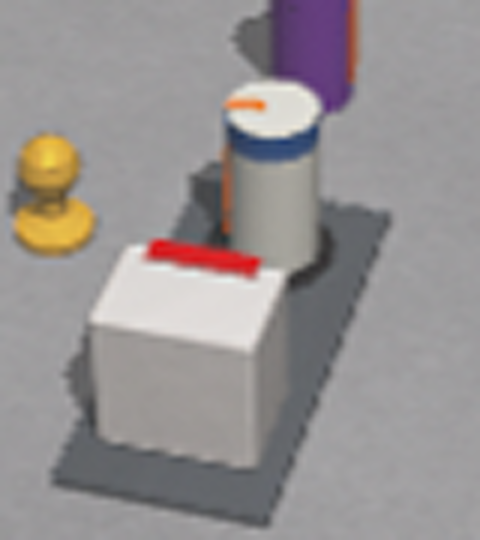

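```bash
python3 - <<'E'
from h import *
m=ctrl.camera_model('top');d=np.load('top0.npy')
c=lambda x,y,z:onz(m,310+x/6,190+y/6,z)
s=lambda x,y,z:onz(m,90+x/4,180+y/4,z)
can=c(385,497,.091);mk=c(432,466,.091)
print('can',can,'mark',mk,'psi',np.degrees(np.arctan2(*(mk-can)[1::-1])), np.linalg.norm(mk-can))
B=[c(*p,.081) for p in((120,168),(295,85),(357,212),(178,295))]
print(np.array(B)); 
cv=(B[0]+B[1]-B[2]-B[3])/2;w=(B[2]+B[3])/2
print('block dir',np.degrees(np.arctan2(cv[1],cv[0])),np.linalg.norm(cv),'win',w)
print('can->win',np.degrees(np.arctan2(*(w-can)[1::-1])),np.linalg.norm((w-can)[:2]))
P=[c(*p,.006) for p in((52,140),(275,35),(510,535))];print('plate',np.array(P),np.degrees(np.arctan2(*(P[1]-P[2])[1::-1])))
D=[s(*p,.09) for p in((110,25),(545,80),(482,517),(32,460))];print(np.array(D),np.mean(D,0))
e=(D[0]+D[1]-D[2]-D[3]);print('stage dir',np.degrees(np.arctan2(e[1],e[0])),np.linalg.norm(e)/2)
f=D[0]+D[3]-D[1]-D[2];print('y dir',np.degrees(np.arctan2(f[1],f[0])),np.linalg.norm(f)/2)
F=[s(*p,.097) for p in((168,75),(470,115),(415,455),(112,420))];print(np.array(F))
print('flap dirs',np.degrees(np.arctan2(*(F[0]+F[1]-F[2]-F[3])[1::-1])))
print('grip top',s(300,132,.147),[d[180+y//4,90+x//4] for x,y in((300,132),(296,132))])
for u,v in((374,273),(350,220),(164,213),(160,240)):print(u,v,pt(m,d[v,u],u,v))
E
```

```text
can [ 0.44586527 -0.21791916  0.091     ] mark [ 0.4573982 -0.2349118  0.091    ] psi -55.83517697021936 0.020536754111870958
[[ 0.56391475 -0.12023612  0.081     ]
 [ 0.59652131 -0.18478677  0.081     ]
 [ 0.54976046 -0.20832224  0.081     ]
 [ 0.51747518 -0.14250751  0.081     ]]
block dir 26.173548034916138 0.05192443184762468 win [ 0.53361782 -0.17541487  0.081     ]
can->win 25.843934545234656 0.0975044906707202
plate [[ 0.58107857 -0.0972041   0.006     ]
 [ 0.62558163 -0.18565987  0.006     ]
 [ 0.42973046 -0.28049739  0.006     ]] 25.837778940273083
[[0.62136974 0.3470011  0.09      ]
 [0.59720301 0.10948777 0.09      ]
 [0.36101241 0.13243019 0.09      ]
 [0.38673067 0.37108003 0.09      ]] [0.49157896 0.23999977 0.09      ]
stage dir -5.7031694205483845 0.2365859137351778
y dir 84.01925337386758 0.2393845693680042
[[0.59380981 0.31136841 0.097     ]
 [0.57610712 0.14800715 0.097     ]
 [0.3934875  0.1680783  0.097     ]
 [0.40887573 0.32810881 0.097     ]]
flap dirs -5.719264191644429
grip top [0.56001233 0.22357421 0.147     ] [np.float32(0.9435766), np.float32(0.9327481)]
374 273 [ 0.44551258 -0.21748529  0.09147187]
350 220 [ 0.56047317 -0.16469459  0.08204636]
164 213 [0.56003251 0.22584739 0.14621983]
160 240 [0.50593131 0.2459662  0.09751198]
```

Mark azimuth is about -56°, and can to window is +26°, so the turn needed is about +82°. First I go over to the can.

apply_moves(
  motion=[
    [[34, -30, 2], -50],
    [[34, -30, 2], -50],
    [[34, -30, 2], -50],
    [[34, -30, 2], -50],
    [[34, -30, 2], -50],
    [[34, -30, 2], -50],
    [[34, -30, 2], -50],
    [[34, -30, 2], -50],
    [[34, -30, 2], -50],
    [[34, -30, 2], -50],
  ],
  hand=8.76,
)

```text
clock: 1.1
tool_pos: [0.5028, 0.352, 0.2463]
orientation: [-179.9, -0.0, -153.9]
force: [-0.4, 0.8, -0.4]
opening: 0.0879
```

apply_moves(
  motion=[
    [[-2, -49, 0], -50],
    [[-2, -49, 0], -50],
    [[-2, -49, 0], -50],
    [[-2, -49, 0], -50],
    [[-2, -49, 0], -50],
    [[-2, -49, 0], -50],
    [[-2, -49, 0], -50],
    [[-2, -49, 0], -50],
    [[-2, -49, 0], -50],
    [[-2, -49, 0], -50],
  ],
)

```text
clock: 2.1
tool_pos: [0.4789, -0.1361, 0.2466]
orientation: [180.0, -0.0, 156.3]
force: [1.2, 0.5, -0.1]
opening: 0.0872
```

apply_moves(
  motion=[
    [[-3.4, -8.4, 0], 0],
    [[-3.4, -8.4, 0], 0],
    [[-3.4, -8.4, 0], 0],
    [[-3.4, -8.4, 0], 0],
    [[-3.4, -8.4, 0], 0],
  ],
)

```text
clock: 2.6
tool_pos: [0.4459, -0.2176, 0.2465]
orientation: [180.0, -0.0, 156.3]
force: [0.1, 0.7, 0.0]
opening: 0.0878
```

```bash
python3 - <<'E'
from h import *
o=ctrl.get_obs();p,d=ctrl.snapshot('wrist');cv2.imwrite('pics/w1.png',p);np.save('w1.npy',d)
import pickle;pickle.dump(o,open('w1.pkl','wb'));print(o['tool_pos'],o['orientation'],o['joint_pos'])
print(ctrl.camera_model('wrist'))
E
```

```text
[ 0.44589304 -0.217575    0.24646308] [ 1.79991572e+02 -5.15482207e-03  1.56338840e+02] [-3.27631260e+00  2.70594283e+00 -1.94974863e+01 -1.04721417e-02
 -6.77984676e+01 -2.03808908e+01]
{'fx': 345.96794573304715, 'fy': 345.96794573304715, 'cx': 320.7234126278718, 'cy': 202.24244875353685, 'k1': -0.003087602936536743, 'tool_from_camera': array([[ 9.99999140e-01, -1.05308208e-03,  7.82197246e-04,
        -4.59531399e-04],
       [ 8.04044084e-04,  9.63188910e-01,  2.68824250e-01,
        -7.37999779e-02],
       [-1.03649771e-03, -2.68823389e-01,  9.63188928e-01,
        -1.58369023e-01],
       [ 0.00000000e+00,  0.00000000e+00,  0.00000000e+00,
         1.00000000e+00]])}
```

View pics/w1.png

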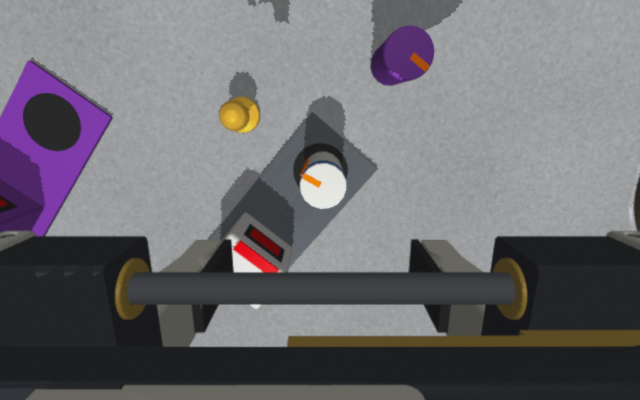

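The can's top is at (323,186), with the orange bar running to (304,177). The red window is at (264,243). I'll measure this more finely.

```bash
cat >> h.py <<'E'
from scipy.spatial.transform import Rotation as Ro
def wT(o,m):
    T=np.eye(4);T[:3,:3]=Ro.from_euler('xyz',o['orientation'],degrees=True).as_matrix();T[:3,3]=o['tool_pos'];return T@m['tool_from_camera']
def ang(v):return np.degrees(np.arctan2(v[1],v[0]))
E
python3 - <<'E'
from h import *
p=cv2.imread('pics/w1.png');cv2.imwrite('pics/w1c.png',cv2.resize(p[130:280,220:380],None,fx=4.9,fy=4,interpolation=cv2.INTER_CUBIC) if 0 else cv2.resize(p[140:280,220:370],None,fx=4,fy=4,interpolation=cv2.INTER_CUBIC))
E
```

```text
(no output)
```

View pics/w1c.png

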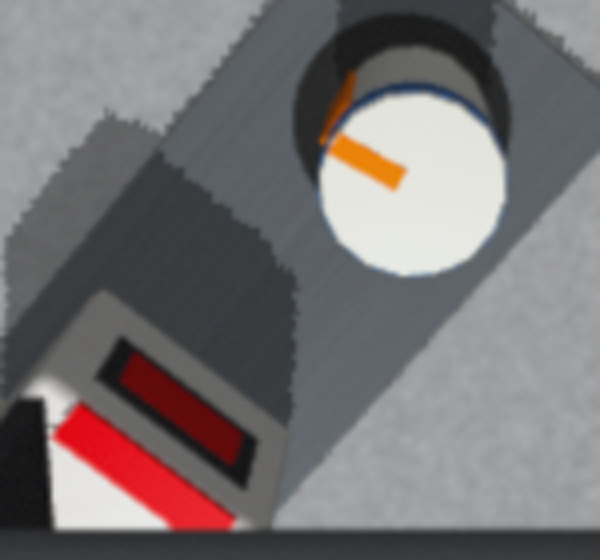

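```bash
python3 - <<'E'
from h import *
import pickle
o=pickle.load(open('w1.pkl','rb'));m=ctrl.camera_model('wrist');T=wT(o,m)
q=lambda x,y,z:onz(m,220+x/4,140+y/4,z,T)
c=q(413,183,.091);a=q(402,180,.091);b=q(334,146,.091);w=q(182,408,.05)
print('can',c,'bar',ang(b-a),ang(b-c),'win',w,'dir',ang(w-c),np.linalg.norm((w-c)[:2]))
l,r=q(118,365,.05),q(242,449,.05);print('win face normal',ang(r-l)+90)
E
```

```text
can [ 0.44306272 -0.2186265   0.091     ] bar -50.83428981681378 -49.33437248570734 win [ 0.53004458 -0.17736295  0.05      ] dir 25.379315520417894 0.09627317489023839
win face normal 209.40120851448944
```

apply_moves(
  motion=[
    [[-0.1, 0, -5], 0],
    [[-0.1, 0, -10], 0],
    [[-0.1, 0, -13], 0],
    [[-0.1, 0, -15], 0],
    [[-0.1, 0, -17], 0],
    [[-0.1, 0, -19], 0],
    [[-0.1, 0, -20], 0],
    [[-0.1, 0, -20], 0],
  ],
)

```text
clock: 3.45
tool_pos: [0.4442, -0.2173, 0.0454]
orientation: [-180.0, -0.1, 156.4]
force: [-0.1, -0.5, 0.3]
opening: 0.088
```

apply_moves(
  motion=[
    [[0, 0, 0], 0],
    [[0, 0, 0], 0],
    [[0, 0, 0], 0],
    [[0, 0, 0], 0],
    [[0, 0, 0], 0],
    [[0, 0, 0], 0],
    [[0, 0, 0], 0],
    [[0, 0, 0], 0],
    [[0, 0, 0], 0],
    [[0, 0, 0], 0],
  ],
  hand=3.8,
)

```text
clock: 4.45
tool_pos: [0.4446, -0.2182, 0.0467]
orientation: [-180.0, -0.0, 156.3]
force: [-2.1, 0.4, 4.5]
opening: 0.0436
```

Gripped at 44 mm. Now I turn +76°.

apply_moves(
  motion=[
    [[0, 0, 0.1], 5],
    [[0, 0, 0.1], 13],
    [[0, 0, 0.1], 21],
    [[0, 0, 0.1], 29],
    [[0, 0, 0.1], 37],
    [[0, 0, 0.1], 45],
    [[0, 0, 0.1], 53],
    [[0, 0, 0.1], 61],
    [[0, 0, 0.1], 69],
    [[0, 0, 0.1], 76],
  ],
)

```text
clock: 5.45
tool_pos: [0.4445, -0.2181, 0.0471]
orientation: [180.0, -0.0, -127.4]
force: [0.1, -0.1, -2.4]
opening: 0.0437
```

apply_moves(
  motion=[
    [[0, 0, -0.1], 0],
    [[0, 0, -0.1], 0],
    [[0, 0, -0.1], 0],
  ],
)

```text
clock: 5.75
tool_pos: [0.4447, -0.2181, 0.0467]
orientation: [-180.0, 0.0, -127.9]
force: [-0.6, 1.5, 4.0]
opening: 0.0433
```

```bash
python3 - <<'E'
from h import *
p,d=ctrl.snapshot('scene');cv2.imwrite('pics/s2.png',cv2.resize(p[120:240,240:360],None,fx=5,fy=5,interpolation=cv2.INTER_CUBIC))
o=ctrl.get_obs();print(o['orientation'],o['tool_pos'],o['force'])
E
```

```text
[-1.79996690e+02  2.05124446e-03 -1.27816476e+02] [ 0.4447077  -0.21814342  0.04666174] [-1.85904644  2.4598142   5.18748555]
```

View pics/s2.png

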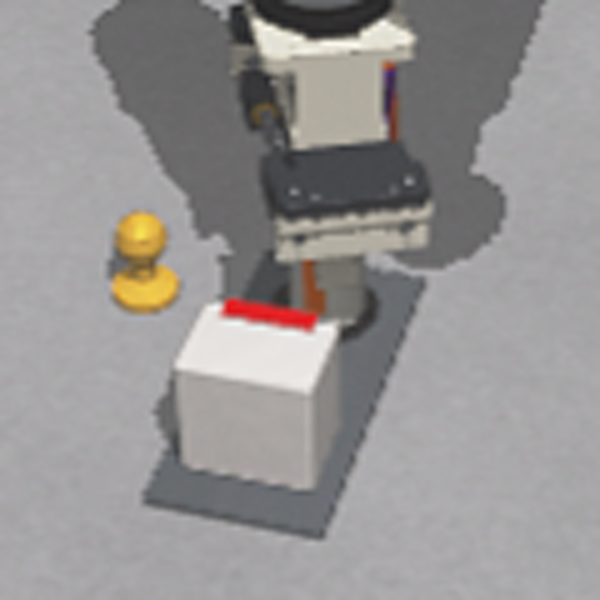

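apply_moves(
  motion=[
    [[0, 0, 0], 0],
    [[0, 0, 0], 0],
    [[0, 0, 0], 0],
    [[0, 0, 0], 0],
    [[0, 0, 0], 0],
    [[0, 0, 0], 0],
  ],
  hand=8.76,
)

```text
clock: 6.4
tool_pos: [0.4447, -0.2182, 0.0465]
orientation: [180.0, -0.0, -127.7]
force: [0.0, -0.3, 0.4]
opening: 0.0849
```

apply_moves(
  motion=[
    [[0, 0, 2], 0],
    [[0, 0, 6], 0],
    [[0, 0, 10], 0],
    [[0, 0, 15], 0],
    [[0, 0, 20], 0],
    [[0, 0, 20], 0],
    [[0, 0, 20], 0],
  ],
)

```text
clock: 7.1
tool_pos: [0.4451, -0.2181, 0.2479]
orientation: [-179.9, 0.1, -127.7]
force: [-0.2, 0.4, -0.8]
opening: 0.0878
```

```bash
python3 - <<'E'
from h import *
import pickle
o=ctrl.get_obs();p,d=ctrl.snapshot('wrist');cv2.imwrite('pics/w3.png',p);pickle.dump(o,open('w3.pkl','wb'))
p,d=ctrl.snapshot('top');cv2.imwrite('pics/t3.png',p)
cv2.imwrite('pics/t3c.png',cv2.resize(p[190:305,310:430],(720,690),interpolation=cv2.INTER_CUBIC)[:600])
E
```

```text
(no output)
```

View pics/w3.png

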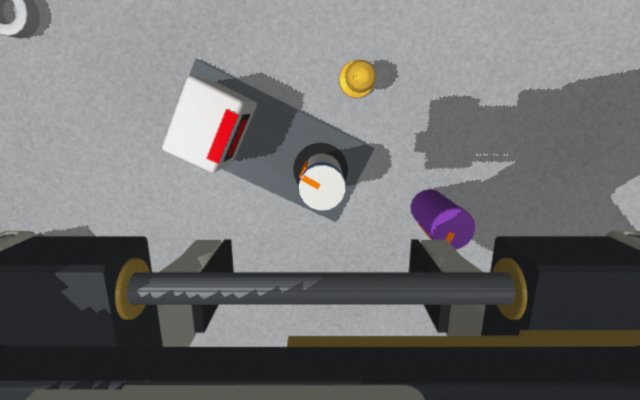

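View pics/t3c.png

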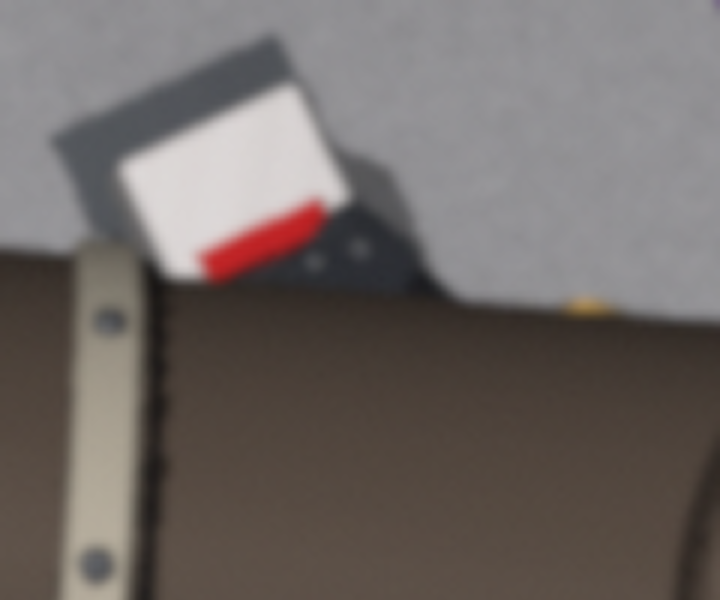

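```bash
python3 - <<'E'
from h import *
p=cv2.imread('pics/w3.png');cv2.imwrite('pics/w3c.png',cv2.resize(p[80:220,190:390],None,fx=4,fy=4,interpolation=cv2.INTER_CUBIC))
E
```

```text
(no output)
```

View pics/w3c.png

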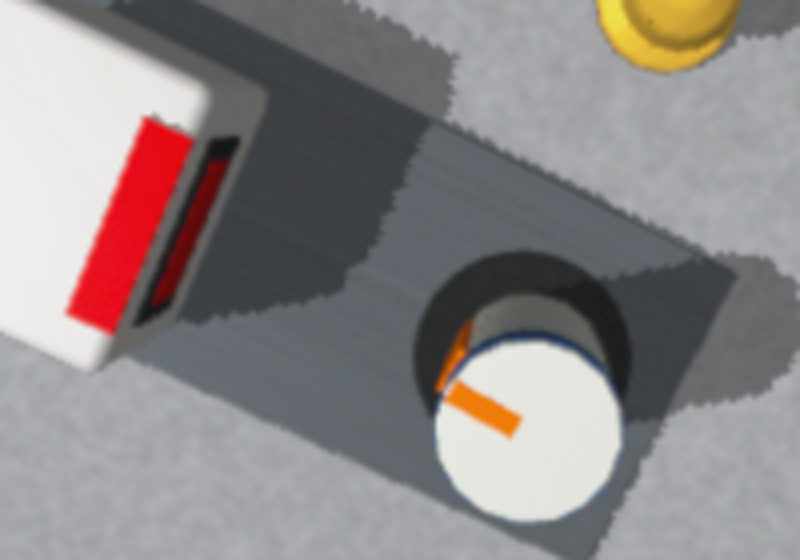

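```bash
python3 - <<'E'
from h import *
import pickle
o=pickle.load(open('w3.pkl','rb'));m=ctrl.camera_model('wrist');T=wT(o,m)
q=lambda x,y,z:onz(m,190+x/4,80+y/4,z,T)
c=q(529,427,.091);a=q(517,427,.091);b=q(449,392,.091);w=q(190,232,.05)
print('can',c,'bar',ang(b-a),ang(b-c),'win',w,'dir',ang(w-c),np.linalg.norm((w-c)[:2]))
print('plate edge',ang(q(120,350,.006)-q(590,560,.006)))
# stage geometry
g=np.array([.5602,.2240]);th=np.radians(-5.7)
print(o['joint_pos'])
E
```

```text
can [ 0.44388544 -0.22017713  0.091     ] bar 24.44831429179594 28.136480978926617 win [ 0.52936349 -0.17736095  0.05      ] dir 26.60641412074646 0.09560189551499847
plate edge 27.230364799432376
[-3.35532320e+00  2.49247615e+00 -1.95353577e+01 -1.78073309e-02
 -6.77864492e+01  5.56675042e+01]
```

The can reads 24–28° against the needed 26–27°, so step 1 looks right. The tool always points down, so the grip must pivot between the pads while I follow the arc. I move over the flap grip at yaw -95.7.

apply_moves(
  motion=[
    [[0, 3, 2], 4],
    [[11.5, 44.2, 2], 32],
    [[11.5, 44.2, 2], 32],
    [[11.5, 44.2, 2], 32],
    [[11.5, 44.2, 2], 32],
    [[11.5, 44.2, 2], 32],
    [[11.5, 44.2, 2], 32],
    [[11.5, 44.2, 2], 32],
    [[11.5, 44.2, 2], 32],
    [[11.5, 44.2, 2], 32],
  ],
)

```text
clock: 8.2
tool_pos: [0.5595, 0.2269, 0.2638]
orientation: [179.8, -0.1, -95.6]
force: [-0.6, -0.3, 0.5]
opening: 0.0879
```

apply_moves(
  motion=[
    [[2, 2, 0], 0],
    [[2, 2, 0], 0],
    [[2, 2, 0], 0],
    [[2, 2, 0], 0],
    [[0, 0, 0], 0],
  ],
)

```text
clock: 8.7
tool_pos: [0.5602, 0.224, 0.2652]
orientation: [179.9, -0.1, -95.7]
force: [-0.9, -0.0, 0.5]
opening: 0.0874
```

```bash
python3 - <<'E'
from h import *
import pickle
o=ctrl.get_obs();p,d=ctrl.snapshot('wrist');cv2.imwrite('pics/w4.png',p);pickle.dump(o,open('w4.pkl','wb'));np.save('w4.npy',d)
print(o['tool_pos'],o['orientation'],o['joint_pos'])
p,d=ctrl.snapshot('top');cv2.imwrite('pics/t4.png',p)
E
```

```text
[0.56019527 0.22397513 0.26519615] [ 1.79949607e+02 -7.12651743e-02 -9.56844209e+01] [ 4.03377999e+01  1.26196773e+01 -5.30414536e+00  1.38892182e-02
 -7.21624530e+01  4.39734834e+01]
```

View pics/w4.png

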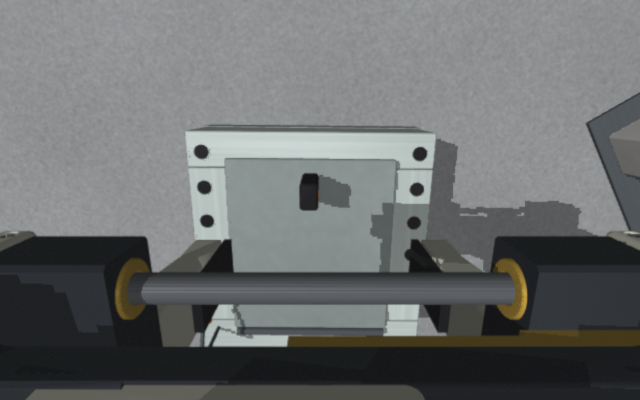

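View pics/t4.png

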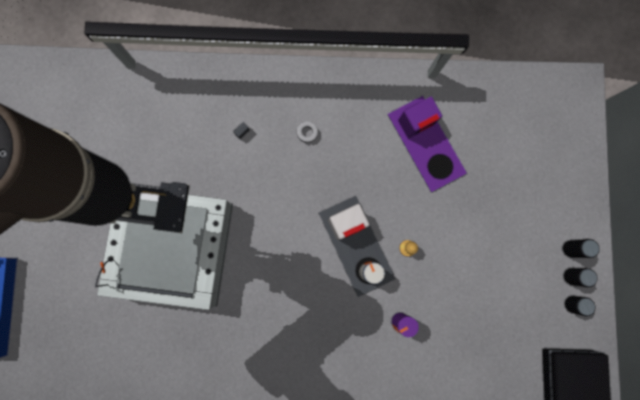

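```bash
python3 - <<'E'
from h import *
p=cv2.imread('pics/w4.png');cv2.imwrite('pics/w4c.png',cv2.resize(p[145:235,215:405],None,fx=4,fy=4,interpolation=cv2.INTER_CUBIC))
E
```

```text
(no output)
```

View pics/w4c.png

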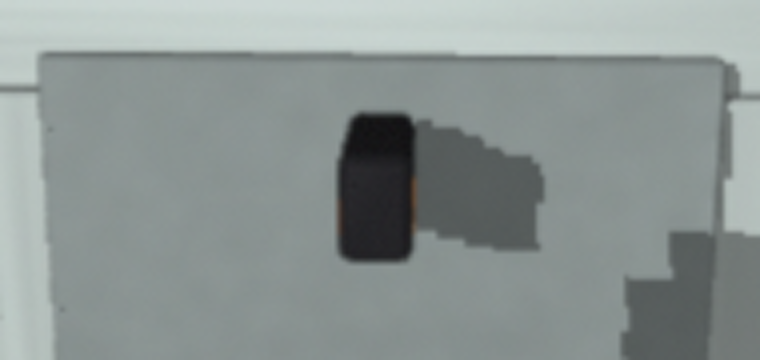

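```bash
python3 - <<'E'
from h import *
import pickle
o=pickle.load(open('w4.pkl','rb'));m=ctrl.camera_model('wrist');T=wT(o,m);d=np.load('w4.npy')
q=lambda x,y,z:onz(m,215+x/4,145+y/4,z,T)
print('grip',q(376,208,.147),'ptdepth',pt(m,d[197,309],309,197,T),'width',np.linalg.norm(q(338,208,.147)-q(412,208,.147)),np.linalg.norm(q(375,158,.147)-q(375,260,.147)))
l,r=q(40,55,.097),q(722,60,.097);print(l,r,(l+r)/2,'edge dir',ang(r-l)+90,np.linalg.norm(r-l))
print('gripside dir',ang(q(375,158,.147)-q(375,260,.147)))
E
```

```text
grip [0.56031888 0.23220265 0.147     ] ptdepth [0.56043305 0.23217612 0.14743911] width 0.015292424989025236 0.02181512548548157
[0.59252001 0.31028113 0.097     ] [0.5751825  0.14967319 0.097     ] [0.58385125 0.22997716 0.097     ] edge dir -6.1611768129238556 0.1615410178865188
gripside dir -6.266795525030154
```

apply_moves(
  motion=[
    [[0, 0.8, -4], -0.3],
    [[0, 0.8, -8], -0.3],
    [[0, 0.8, -11], -0.3],
    [[0, 0.8, -13], -0.3],
    [[0, 0.8, -14.5], -0.3],
    [[0, 0.8, -15.5], -0.3],
    [[0, 0.8, -15.5], -0.3],
    [[0, 0.8, -15.5], -0.3],
  ],
)

```text
clock: 9.6
tool_pos: [0.5601, 0.2317, 0.1123]
orientation: [-180.0, 0.0, -96.0]
force: [0.6, 0.1, -0.2]
opening: 0.0877
```

apply_moves(
  motion=[
    [[0, 0, 0], 0],
    [[0, 0, 0], 0],
    [[0, 0, 0], 0],
    [[0, 0, 0], 0],
    [[0, 0, 0], 0],
    [[0, 0, 0], 0],
    [[0, 0, 0], 0],
    [[0, 0, 0], 0],
    [[0, 0, 0], 0],
    [[0, 0, 0], 0],
  ],
  hand=0.8,
)

```text
clock: 10.6
tool_pos: [0.56, 0.2341, 0.1116]
orientation: [-179.9, 0.2, -96.0]
force: [-0.8, 8.3, -0.7]
opening: 0.0159
```

The grip is held at 16 mm. Computing the arc in the move's units.

```bash
python3 - <<'E'
import numpy as np
t=np.radians(-6)
for f in range(0,49,3):
    a=np.radians(f);x=16.5*np.cos(a)-3.96*np.sin(a)-16.5;z=16.5*np.sin(a)+3.96*np.cos(a)-3.96
    print(f,np.round([x*np.cos(t),x*np.sin(t),z],2))
E
```

```text
0 [ 0. -0.  0.]
3 [-0.23  0.02  0.86]
6 [-0.5   0.05  1.7 ]
9 [-0.82  0.09  2.53]
12 [-1.18  0.12  3.34]
15 [-1.58  0.17  4.14]
18 [-2.02  0.21  4.9 ]
21 [-2.5   0.26  5.65]
24 [-3.02  0.32  6.37]
27 [-3.58  0.38  7.06]
30 [-4.17  0.44  7.72]
33 [-4.79  0.5   8.35]
36 [-5.45  0.57  8.94]
39 [-6.14  0.64  9.5 ]
42 [-6.85  0.72 10.02]
45 [-7.59  0.8  10.51]
48 [-8.36  0.88 10.95]
```

apply_moves(
  motion=[
    [[0, 0.2, 0], 0],
    [[-0.1, 0.2, 0.4], 0],
    [[-0.25, 0.2, 0.85], 0],
    [[-0.5, 0.25, 1.7], 0],
    [[-0.8, 0.3, 2.55], 0],
    [[-1.2, 0.3, 3.35], 0],
    [[-1.6, 0.35, 4.15], 0],
    [[-2.0, 0.4, 4.9], 0],
    [[-2.5, 0.45, 5.65], 0],
    [[-2.5, 0.45, 5.65], 0],
  ],
)

```text
clock: 11.6
tool_pos: [0.5336, 0.237, 0.169]
orientation: [180.0, 0.1, -96.0]
force: [-0.6, 6.3, -6.1]
opening: 0.0161
```

```bash
python3 - <<'E'
from h import *
o=ctrl.get_obs();p,d=ctrl.snapshot('scene');cv2.imwrite('pics/s5.png',cv2.resize(p[150:350,350:550],None,fx=3,fy=3,interpolation=cv2.INTER_CUBIC))
E
```

```text
(no output)
```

View pics/s5.png

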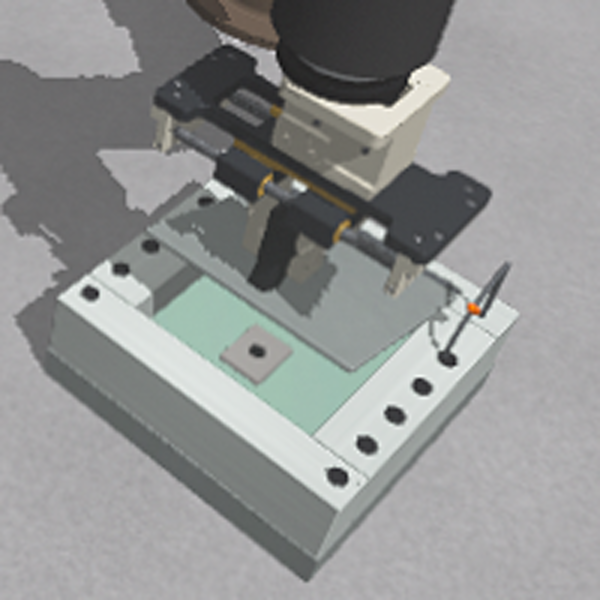

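The flap is rising with the grip held between the pads, and nothing else touches it. Continuing to 45°.

apply_moves(
  motion=[
    [[-0.5, 0.15, 0.7], 0],
    [[-1.1, 0.3, 1.4], 0],
    [[-1.65, 0.35, 2.05], 0],
    [[-2.3, 0.4, 2.7], 0],
    [[-2.95, 0.5, 3.3], 0],
    [[-3.65, 0.55, 3.85], 0],
    [[-4.35, 0.6, 4.35], 0],
    [[-5.1, 0.7, 4.85], 0],
    [[-5.1, 0.7, 4.85], 0],
    [[-5.1, 0.7, 4.85], 0],
  ],
)

```text
clock: 12.65
tool_pos: [0.4826, 0.2427, 0.2168]
orientation: [179.9, -0.1, -96.0]
force: [-0.7, -5.3, -5.5]
opening: 0.0157
```

```bash
python3 - <<'E'
from h import *
o=ctrl.get_obs();p,d=ctrl.snapshot('scene');cv2.imwrite('pics/s6.png',p);np.save('s6.npy',d);cv2.imwrite('pics/s6c.png',cv2.resize(p[150:350,350:550],None,fx=3,fy=3,interpolation=cv2.INTER_CUBIC))
g=o['tool_pos']+[0,0,.019];h=np.array([.560,.232,.129])-.165*np.array([np.cos(np.radians(-6)),np.sin(np.radians(-6)),0]);r=g-h;print(r,o['tool_pos'])
E
```

```text
[ 0.0867004  -0.00655157  0.10677152] [0.48260428 0.24269563 0.21677152]
```

View pics/s6c.png

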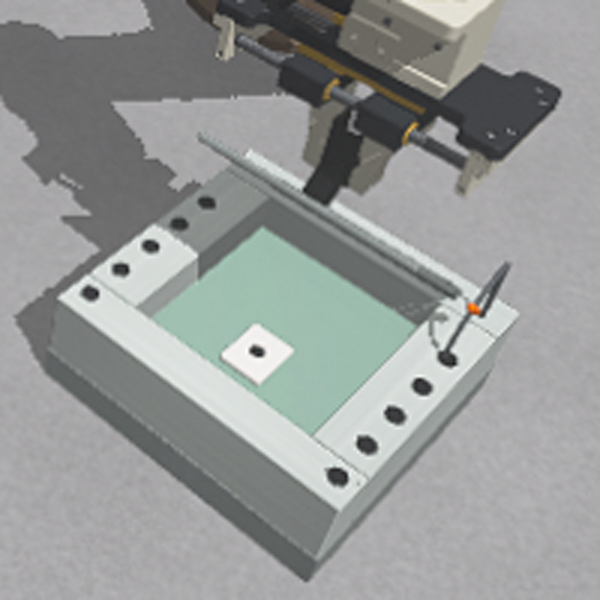

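The plate is seen nearly edge-on, running from crop (200,135) to (460,293). I'll measure its edge with depth in the stage frame.

```bash
python3 - <<'E'
from h import *
m=ctrl.camera_model('scene');d=np.load('s6.npy')
t=np.radians(-6);ex=np.array([np.cos(t),np.sin(t)])
h=np.array([.560,.232])-.165*ex
for u in range(420,504,8):
    L=[]
    for v in range(193,255):
        if d[v,u]>0:
            P=pt(m,d[v,u],u,v);x=(P[:2]-h)@ex;z=P[2]-.091
            if z>.03 and x>.01: L.append((v,round(x*1e3),round(z*1e3)))
    yline=195+(u-416.7)*(248-195)/(503-416.7)
    print(u,[l for l in L if abs(l[0]-yline)<6])
E
```

```text
420 [(196, 133, 135), (197, 137, 137), (198, 134, 132), (199, 136, 131)]
428 [(201, 133, 136), (202, 135, 134), (203, 136, 133), (204, 130, 125)]
436 [(206, 135, 136), (207, 135, 135), (208, 136, 133), (209, 130, 125)]
444 [(211, 132, 134), (212, 135, 134), (213, 137, 134), (214, 128, 123)]
452 [(211, 118, 131), (212, 121, 132), (213, 120, 129), (214, 123, 129), (215, 131, 134), (216, 133, 134), (217, 135, 134), (218, 138, 134), (219, 129, 124)]
460 [(216, 107, 121), (217, 107, 118), (220, 133, 136), (221, 135, 136), (222, 134, 133), (223, 135, 132)]
468 [(226, 134, 135), (227, 136, 134), (228, 136, 133), (229, 136, 130)]
476 [(231, 133, 134), (232, 135, 134), (233, 134, 131), (234, 137, 131)]
484 [(235, 132, 135), (236, 133, 134), (237, 137, 135), (238, 128, 124)]
492 [(240, 110, 113), (241, 109, 111), (242, 105, 104), (243, 64, 62)]
500 [(245, 35, 41), (246, 34, 38), (247, 29, 31)]
```

Plate depth gives about 44–45° and arm kinematics about 45.4°. I relax the sideways push slightly, hold, and do a last check of both.

apply_moves(
  motion=[
    [[0, -0.1, 0], 0],
    [[0, -0.1, 0], 0],
    [[0, -0.1, 0], 0],
    [[0, -0.1, 0], 0],
    [[0, -0.1, 0], 0],
    [[0, -0.1, 0], 0],
    [[0, -0.1, 0], 0],
    [[0, -0.1, 0], 0],
    [[0, -0.1, 0], 0],
    [[0, -0.1, 0], 0],
  ],
)

```text
clock: 13.7
tool_pos: [0.4835, 0.2425, 0.2163]
orientation: [180.0, 0.0, -96.0]
force: [-4.5, 2.8, -8.7]
opening: 0.0157
```

```bash
python3 - <<'E'
from h import *
o=ctrl.get_obs();p,d=ctrl.snapshot('scene');m=ctrl.camera_model('scene');p2,_=ctrl.snapshot('top')
t=np.radians(-6);ex=np.array([np.cos(t),np.sin(t)]);h=np.array([.560,.232])-.165*ex
for u,v in((436,207),(460,221),(476,232)):
    P=pt(m,d[v,u],u,v);print((P[:2]-h)@ex,P[2]-.091)
print(o['force'],o['opening'],o['clock'],o['tool_pos'],np.abs(o['qvel']).max())
a=cv2.resize(p[130:240,240:360],(400,367),interpolation=cv2.INTER_CUBIC);b=cv2.resize(p2[190:300,310:430],(400,367),interpolation=cv2.INTER_CUBIC)
cv2.imwrite('pics/f.png',np.hstack([a,b]))
E
```

```text
0.13535208655505926 0.13481702033754203
0.13221412018716347 0.13328305151535044
0.13551691472052893 0.1338058590661285
[-4.50902841  2.81416655 -8.69050427] 0.015652276136516183 13.7 [0.48347865 0.24252474 0.21632422] 0.08399654102181192
```

View pics/f.png

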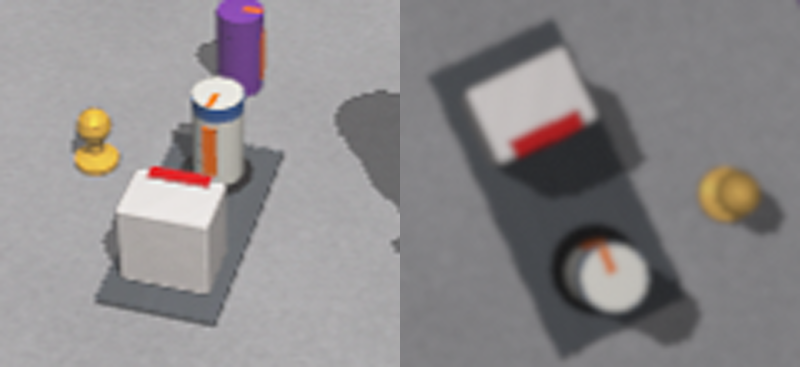

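The can stands with its mark toward the window, and the flap edge is unchanged at about 45°. Handing in.

```bash
python3 -c "
from plant import ctrl
print(ctrl.close_job())"
```

```text
the job is handed in; nothing more can be done
None
```

I turned the white can +76° in place and let go of it. I then pinched the flap's grip, raised the flap to 45°, and handed the job in at about 13.8 s while still holding it. The hand-in reported no verdict.

- **Can:** it stands upright within about 2 mm of where it started. Its mark reads 24–28° by two readings of the bar, against a window direction of 26–27°; the tolerance is about 12°. The final pictures from both cameras agree.
- **Flap:** plate-edge depth puts it at about 44–45°, and the arm's own kinematics at 45.4°. The edge depth had not moved about a second later. The fingers are closed on the 16 mm grip, with about 9 N down on the tool at the last reading.
- **Bystanders:** the ball standard looks undisturbed in the last picture. The ring gauge and gauge block looked in place in the overview taken before I gripped the flap; I did not measure any of the three.

The first overhead estimate of the mark's angle was -56°, while the closer wrist picture gave about -50°. I used the wrist value, and the check after the turn confirmed it.

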